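Open a tight preserve jar in a one-handed clamp board

ROBOT

A 7-joint arm with a two-finger parallel gripper is mounted at the origin on a cart in front of the work surface, level with it; the furniture and walls round the work are solid. World frame = base frame: x ahead of the robot, y to its left, z up, the work surface at z = 0. Lengths are in m, angles in degrees, forces in N, time in s.
With the tool pointing down it reaches from about 0.425 to 1.025 m from the base axis. Payload 9.4 kg.
Tool frame: the origin (TCP) lies between the finger pads; the fingertips stand 19 mm ahead of it and the grasp point (between the pads) is the TCP; z points along the fingers, y is the line along which they close (so a half turn about z gives the same grasp; the last joint's range is limited). The gripper opens to 93 mm and grips with 3 to 60 N. Pads are 15 mm wide; open, the fingers measure 128 mm over their backs; the gripper's body (75 mm by 188 mm) begins 65 mm behind the grasp point.
Start: joints at [67.798, 34.337, -0.143, 91.639, 0.103, 54.024, -4.572], TCP at [0.222, -0.69, 0.205] pointing down, gripper open.
Joint ranges: [-147.43, 147.43], [-19.82, 112.94], [-74.19, 73.91], [6.32, 146.72], [-59.91, 239.91], [6.04, 106.73], [-150.56, 150.56]. Speed limits (degrees/s): [127.2, 127.2, 172.46, 172.46, 180, 180, 180].

INTERFACE

Orientations are given as a 3x3 rotation matrix whose columns are the frame's x, y, z axes.
In Python, from cell import bot gives the robot as it stands.
- The arm moves only by the tool drive_tool, never from a script. Its argument "moves" is a list of rows, each a list of 2 entries, a list of its own where there are three numbers: the shift along the world's x, y, z in m, then the turn about the world's z in rad. In form: [[[x, y, z], spin], ...]. A call has 1 to 12 rows; each row shifts and turns the commanded pose from where the row before left it; what a row does not reach is not made up. A row lasts 1/8 s, in which the tool goes at most 62.5 mm and 10.7 degrees, less where a joint would pass 70% of its speed; a pose out of reach is approached as far as the arm can. A call is refused whole if a number of a shift passes 0.0625 or a number of a turn 0.188, either way. A call with a gripper value outside its range is refused whole. "grip" is the opening, from 0 (shut) to 1 (fully open), set as the call begins (left out, the last holds). The fingers move at their own pace and stop on an object; "newtons" is the grip in N (left out, the last holds). Time passes only in rows, so rows that do not move let the fingers close. It gives the time, the measured TCP pose, the force, the opening and the grip force at its end, in the units of the state.
- bot.read_state(): the state, without advancing time (a new reading comes with each control period).
- bot.capture(name): name is "scene" or "top" or "wrist"; returns the picture (480x640x3 uint8, red, green, blue); there is no depth.
- bot.camera_model(name): a dict with "camera_matrix" (3x3 intrinsics, pixels), "rvec" (rotation vector, rad) and "tvec" (3), from world to camera coordinates, as OpenCV has them; the wrist camera has in their place "T_tool_cam" (4x4, takes a point from camera to tool coordinates, whose origin is the TCP and whose axes are the flange's). Camera axes: x right, y down, z forward; pixel columns grow to the right and rows downward; lengths in m; the calibration is good to about 2 mm. A picture is of the moment at which its call begins: read the wrist's pose just before it. camera_model takes no time and is no camera call.
- bot.close_job(): hands the job in; it is judged then, once.
Trained networks look in the newest picture that a camera, given by its name, has taken for a name from the list of things; names that differ only in an ending like _2 or _b are one class to them, and where a whole thing is asked for, a point or a joint stands for the part that bears it (a point fixed in the world has none). Each returns a list of dicts, best first, with "p" (0 to 1); they miss things now and then, are a little off and sometimes report something else, mostly with a low value. They report only what shows in the picture. A call takes as long as a camera call. They do not tell look-alikes from the thing itself.
- bot.silhouettes(thing, camera): "region" (480x640 bool, what is visible of it) and "at" ([column, row] in pixels, amid what is visible of it).
- bot.place_of(thing, camera): "at" ([column, row] in pixels: a listed point, or the origin of a listed thing).
The state is a dict: "time_s": time; "qpos": joint angles; "joint_vel": joint speeds; "effort": joint torques, N m; "tcp_pos": TCP position; "tool_rot": TCP orientation; "ft_force": force on the tool from outside, world axes, zero at the start; "torque": the same for the moment, N m; "gripper_width": finger opening in m; "gripper_force": force on a finger pad.
Only numpy, scipy, OpenCV 4.12 (cv2) and the standard library are available. Lean on these libraries where they do the work, as an engineer would, in place of code of your own. Each camera call takes 0.05 s, during which the arm holds its last target. There are 200 camera calls.

TASK

Open the tightly shut preserve jar one-handed: stand it on the wooden board between the clamp's jaws, two of its flat sides facing them, and slide the movable jaw up snug so the jar cannot turn. Then twist the lid anticlockwise until its thread lets go, stop there (well short of half a turn), lift it straight up and finish while still holding it level just above the jar's mouth, clear of the glass but no more than 4 cm over it, the jar still standing in the clamp. Leave the mug, the carton and the teaspoon alone.

Things in the scene. Friction and masses are not known exactly. Their poses are not given: they have to be found in the camera images.
- jar: Six-sided glass jar of dark preserve, 62 mm across flats, 72 over corners, 92 tall closed, about 0.4 kg, loose on the worktop; it may be lifted by its tight lid. Straight sides to 64 mm up, shoulder to 73, round neck 48 mm wide, mouth 88 mm up. Origin: centre of the underside; z up; flats look to +y and -y and every 60 degrees.
- lid: Round gold-coloured metal twist-off lid, 59 mm across, 16 mm tall, 65 g. Origin: centre of its lower rim, 76 mm above the jar's underside when tight; z up. 3 mm of bare neck show below it. It is tight: turning it takes about 0.4 N m (grip some 30 N), and an unbraced jar turns with it. Its rim clears the mouth 12 mm above the tight height.
- lid_edge (a point): Unmarked point on the lid, 28 mm from its axis along its +x, 8 mm above its rim. Its angle about the jar's z is the angle turned (0 when tight). Anticlockwise from above the lid rises 2.7 mm per rad and is free after 1.1 rad (64 degrees), 3 mm up; until 1.6 rad it lifts straight off, further on it can meet the next thread.
- board: Wooden board 210 x 300 x 22 mm, fixed to the worktop, with a clamp of two upright jaws, 130 mm long in x and 38 mm high above the board. Origin: centre of its underside; z up, y along its long side. The fixed jaw's rubber face is at y = -60 mm, looking to +y; the movable jaw is on the +y side. Two 7 mm high rails run along y at x = -56 and 56 mm.
- clamp_seat (a point): Point on the board's top (22 mm above the worktop) where the axis of a clamped jar stands: 31 mm from the fixed jaw's face, midway between the rails (8 mm or more to spare either way in board x).
- jaw (a joint): Travel of the movable jaw in m towards the fixed one (board -y). The gap between the rubber faces is 115 mm minus the travel; a jar between them by its flats stops it at 0.053. It slides stiffly (about 11 N), stays where it is left and pushes a loose jar along before it.
- jaw_grip (a point): Centre of the upright finger grip on top of the movable jaw: 16 mm thick in board x, 34 mm long in board y, standing 36 to 62 mm above the board's top, this point 50 mm. It lies 16 mm behind (board +y of) the jaw's rubber face.
- mug: Bystander: mug with spots, right of the jar, 83 mm wide, 112 mm over the handle, 94 mm tall; origin at the middle of its underside.
- carton: Bystander: small salt carton behind the jar, 39 x 59 mm and 92 mm tall; origin at the centre of its underside.
- teaspoon: Bystander: teaspoon, 132 mm long, lying flat left of the board; origin at its middle, on the worktop.
There are look-alikes about, which are no part of the job. There is more than one size of the lid; the job needs the largest.

How it is judged (in metres and radians):
On the way, in this order (a step that is already met when the one before it is completed fails the run):
1. the jar stands on the board between the jaws, lid still shut, and the movable jaw is snug against its flats (x of jar in the frame of board between -0.022 and 0.022 m and y of jar in the frame of board between -0.035 and -0.023 m and z of jar in the frame of board between 0.018 and 0.026 m and angle between jar's own z axis and vertical below 0.08 rad and value of joint jaw between 0.05 and 0.056 m and z of lid in the frame of jar below 0.0775 m and x of lid_edge in the frame of jar above 0.024 m), for 0.2 s.
2. the braced jar's lid has been turned until its thread is free (x of jar in the frame of board between -0.022 and 0.022 m and y of jar in the frame of board between -0.035 and -0.023 m and z of jar in the frame of board between 0.018 and 0.026 m and angle between jar's own z axis and vertical below 0.08 rad and value of joint jaw between 0.05 and 0.056 m and x of lid_edge in the frame of jar below 0.0145 m and y of lid_edge in the frame of jar above 0 m), for 0.1 s.
At the end, for the whole second after the job is handed in: The jar stands upright on the board, still between the snug jaws (gap under 65 mm). The lid is held in the fingers, still and level (11 degrees), centred within 15 mm over the mouth, its rim 2 to 45 mm above the glass and touching nothing of the jar; the fingers are off the jar (x of jar in the frame of board between -0.022 and 0.022 m and y of jar in the frame of board between -0.035 and -0.023 m and z of jar in the frame of board between 0.018 and 0.026 m and angle between jar's own z axis and vertical below 0.08 rad and value of joint jaw between 0.05 and 0.056 m and z of lid in the frame of jar between 0.09 and 0.133 m and horizontal distance between lid and jar below 0.015 m and angle between lid's own z axis and vertical below 0.2 rad and contact force between each of lid, the fingers and jar below 0.1 N and contact force between the fingers and lid above 1 N and linear speed of lid below 0.02 m/s); the arm keeps its last pose, push and grip.
It fails at once if the mug, the carton or the teaspoon is shifted by more than 3 cm (distance of any of mug, carton, teaspoon from where it was at the start of the episode above 0.03 m).
It fails at once if the jar tips over (angle between jar's own z axis and vertical above 0.6 rad).
It fails at once if the jar is pulled up off the board or worktop by a lid that is coming undone (z of lid in the frame of jar above 0.0778 m and z of jar in the frame of board above 0.032 m).
It fails at once if the lid is turned on well past the point where the thread lets go (more than 140 degrees) (x of lid_edge in the frame of jar below -0.0215 m).
It also fails if it takes over 64 s, if anything falls off the work surface, if the arm or the gripper's body presses on something with over 40 N, if the wrist force passes 120 N, or if a joint passes its speed limit or range.

## Working session

There is one attempt and no reset: what is moved stays moved. The work goes in short steps, Python scripts to look and compute and a tool call to move; the robot and the scene stay as the last step left them, time stands still between calls to the robot, and variables do not carry over. Pictures are saved under pics/ and viewed, at most 10 in all, crops included, and the job is handed in when it is done.

Besides the shell and the picture viewer there is one more tool, called after ">>>" by a JSON object that holds its "method" and its "body", one argument or row to a line. drive_tool: Moves the arm, as the interface text tells. Its arguments: {"type":"object","properties":{"moves":{"type":"array"},"grip":{"type":"number"},"newtons":{"type":"number"}},"required":["moves"]}

```bash
mkdir -p pics; ls
python3 - <<'E'
from cell import bot
import cv2,numpy as np
s=bot.read_state();print(s['time_s'],s['tcp_pos'],np.round(s['tool_rot'],3).tolist(),s['gripper_width'])
for n in ('scene','top'):
    im=bot.capture(n);cv2.imwrite(f'pics/{n}0.png',im[:,:,::-1])
    m=bot.camera_model(n);print(n,{k:np.round(v,3).tolist() for k,v in m.items()})
    for t in ('jar','lid','lid_edge','board','clamp_seat','jaw_grip','mug','carton','teaspoon'):
        print(t,[(round(d['p'],2),np.round(d['at'],1).tolist()) for d in bot.place_of(t,n)][:5])
print(bot.camera_model('wrist'))
E
```

```text
pics
0.0 [ 0.22154663 -0.68978551  0.2037622 ] [[0.952, 0.306, -0.001], [0.306, -0.952, 0.001], [-0.0, -0.002, -1.0]] 0.09276211374701275
scene {'camera_matrix': [[615.345, 0.0, 332.181], [0.0, 615.345, 237.067], [0.0, 0.0, 1.0]], 'rvec': [1.08, -2.209, 1.173], 'tvec': [0.322, 0.323, 1.692]}
jar [(0.72, [400.3, 249.2]), (0.16, [443.0, 225.6])]
lid [(0.7, [402.1, 231.4]), (0.67, [414.4, 235.4]), (0.64, [395.0, 265.1])]
lid_edge [(0.7, [386.4, 260.9]), (0.67, [408.9, 226.2]), (0.55, [411.4, 236.8])]
board [(0.6, [304.4, 286.3])]
clamp_seat [(0.82, [310.6, 282.1])]
jaw_grip [(0.88, [290.7, 278.8])]
mug [(0.58, [443.3, 225.1])]
carton [(0.97, [346.7, 225.9])]
teaspoon [(0.42, [228.8, 336.7])]
top {'camera_matrix': [[620.619, 0.0, 305.71], [0.0, 620.619, 233.774], [0.0, 0.0, 1.0]], 'rvec': [2.195, -2.03, 0.214], 'tvec': [-0.06, 0.566, 1.691]}
jar []
lid [(0.89, [386.3, 282.2]), (0.76, [346.7, 298.0]), (0.53, [413.6, 279.7])]
lid_edge [(0.93, [399.1, 281.9]), (0.54, [345.2, 293.8]), (0.5, [414.3, 274.1])]
board [(0.72, [247.2, 263.3])]
clamp_seat [(0.69, [257.5, 258.0])]
jaw_grip [(0.83, [220.1, 263.0]), (0.55, [255.5, 257.9])]
mug [(0.61, [461.5, 288.0])]
carton [(0.96, [367.4, 202.4])]
teaspoon [(0.45, [143.9, 265.4])]
{'camera_matrix': array([[387.64414371,   0.        , 318.34841957],
       [  0.        , 387.64414371, 239.08139383],
       [  0.        ,   0.        ,   1.        ]]), 'T_tool_cam': array([[ 6.07305543e-04, -9.61474026e-01, -2.74895121e-01,
         7.70246545e-02],
       [ 9.99999696e-01,  4.49273480e-04,  6.37845355e-04,
         8.68854335e-04],
       [-4.89768653e-04, -2.74895425e-01,  9.61474007e-01,
        -1.80543360e-01],
       [ 0.00000000e+00,  0.00000000e+00,  0.00000000e+00,
         1.00000000e+00]])}
```

```bash
cat > h.py <<'E'
import numpy as np,cv2
from cell import bot
def rays(cam,px,state=None):
    m=bot.camera_model(cam);px=np.array(px,float).reshape(-1,1,2)
    d=cv2.undistortPoints(px,m['camera_matrix'],None)[:,0];d=np.c_[d,np.ones(len(d))]
    if cam=='wrist':
        T=m['T_tool_cam'];R=state['tool_rot']
        return state['tcp_pos']+R@T[:3,3],d@(R@T[:3,:3]).T
    R=cv2.Rodrigues(m['rvec'])[0]
    return -R.T@np.ravel(m['tvec']),d@R
def at_z(cam,px,z,state=None):
    c,d=rays(cam,px,state);z=np.asarray(z,float)
    return c+d*((z-c[2])/d[:,2])[:,None]
def proj(cam,P,state=None):
    m=bot.camera_model(cam);P=np.array(P,float).reshape(-1,3)
    if cam=='wrist':
        T=m['T_tool_cam'];R=state['tool_rot']@T[:3,:3];c=state['tcp_pos']+state['tool_rot']@T[:3,3]
        q=(P-c)@R;return (q[:,:2]/q[:,2:])@m['camera_matrix'][:2,:2].T+m['camera_matrix'][:2,2]
    return cv2.projectPoints(P,m['rvec'],m['tvec'],m['camera_matrix'],None)[0][:,0]
E
python3 - <<'E'
import cv2,numpy as np
a=cv2.imread('pics/top0.png')[150:390,110:510];b=cv2.imread('pics/scene0.png')[170:370,190:500]
cv2.imwrite('pics/topc.png',cv2.resize(a,(800,480),interpolation=cv2.INTER_CUBIC))
cv2.imwrite('pics/scenec.png',cv2.resize(b,(775,500),interpolation=cv2.INTER_CUBIC))
from h import *
print(at_z('top',[[386.3,282.2],[346.7,298],[413.6,279.7]],0.076))
print(at_z('top',[[247.2,263.3],[257.5,258],[220.1,263],[461.5,288],[367.4,202.4],[143.9,265.4]],[0,.022,.072,0,0,0]))
print(at_z('scene',[[304.4,286.3],[310.6,282.1],[290.7,278.8],[443.3,225],[346.7,225.9],[228.8,336.7],[400.3,249.2]],[0,.022,.072,0,0,0,0]))
E
```

```text
[[ 0.44686408 -0.24718766  0.076     ]
 [ 0.39507483 -0.14150145  0.076     ]
 [ 0.45964491 -0.32172638  0.076     ]]
[[ 0.48044669  0.14609582  0.        ]
 [ 0.49469212  0.11608914  0.022     ]
 [ 0.46468849  0.21360463  0.072     ]
 [ 0.45737734 -0.47278974  0.        ]
 [ 0.68875438 -0.189166    0.        ]
 [ 0.45104575  0.44166968  0.        ]]
[[ 0.48885531  0.13882383  0.        ]
 [ 0.47122842  0.12691149  0.022     ]
 [ 0.46919088  0.20145643  0.072     ]
 [ 0.46766695 -0.46689939  0.        ]
 [ 0.67890139 -0.18649481  0.        ]
 [ 0.43490968  0.44249744  0.        ]
 [ 0.45180449 -0.2390944   0.        ]]
```

View pics/topc.png

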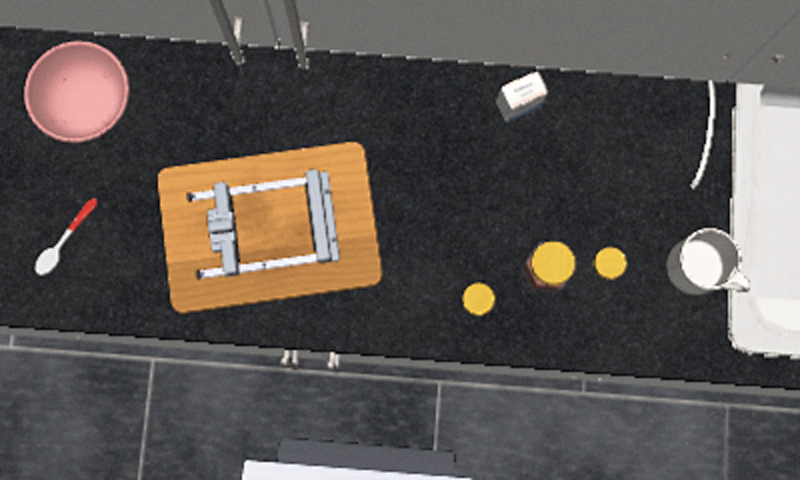

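View pics/scenec.png

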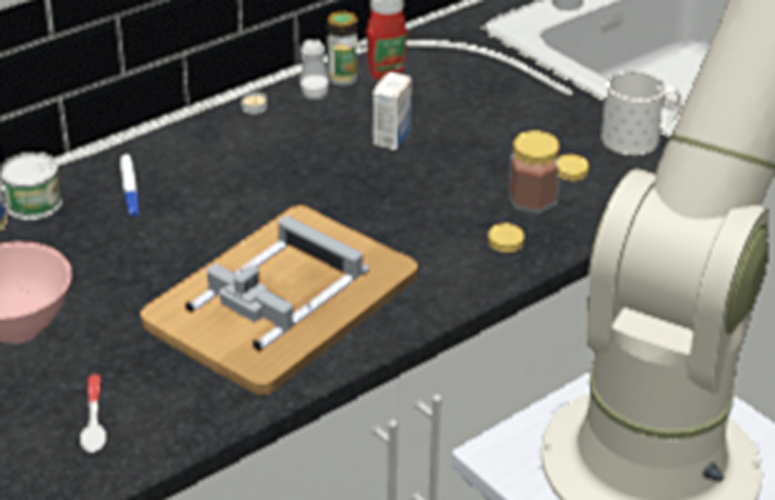

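The pictures show the jar with its gold lid at top crop (553,262) = full px (386,282), and at scene crop (535,170).

Candidates for the lid are the one on the jar (386,282), a loose lid at (347,298) and a loose lid at (414,280). The jar's lid is the largest and the only one sitting on a jar, so I choose that one.

The clamp board is at (247,263). Its movable jaw with the grip is on the left (+y) and the fixed jaw is on the right.

Next I move the wrist camera over the jar for the close check.

>>> {"method": "drive_tool", "body": {
  "moves": [
    [[0.01, 0.02, 0.003], 0],
    [[0.023, 0.045, 0.003], 0],
    [[0.023, 0.045, 0.003], 0],
    [[0.023, 0.045, 0.003], 0],
    [[0.023, 0.045, 0.003], 0],
    [[0.023, 0.045, 0.003], 0],
    [[0.023, 0.045, 0.003], 0],
    [[0.023, 0.045, 0.003], 0],
    [[0.023, 0.045, 0.003], 0],
    [[0.023, 0.045, 0.003], 0],
    [[0.01, 0.02, 0], 0],
    [[0, 0, 0], 0]
  ],
  "grip": 1
}}

```text
time_s: 2.5
tcp_pos: [0.4492, -0.2425, 0.235]
tool_rot: [[0.951, 0.31, 0.001], [0.31, -0.951, 0.0], [0.001, -0.0, -1.0]]
ft_force: [-0.1, -0.2, 0.0]
gripper_width: 0.0928
gripper_force: 0.0
```

Run:
```python
from h import *
s=bot.read_state();im=bot.capture('wrist');print(s['time_s'],s['tcp_pos'],s['joint_vel'].max() if hasattr(s['joint_vel'],'max') else '')
cv2.imwrite('pics/w1.png',im[:,:,::-1])
for t in ('lid','jar','lid_edge'): print(t,[(round(d['p'],2),np.round(d['at'],1).tolist()) for d in bot.place_of(t,'wrist')])
for d in bot.silhouettes('lid','wrist'):
    r=d['region'];ys,xs=np.nonzero(r);c,(a,b),_=cv2.minAreaRect(np.c_[xs,ys].astype(np.float32))
    print(d['p'],c,a,b,at_z('wrist',[c],.092,s))
# board from top/ scene
bot.capture('top')
for d in bot.silhouettes('board','top')[:1]:
    r=d['region'].astype(np.uint8);np.save('b.npy',r);k=cv2.findContours(r,0,2)[0];k=max(k,key=cv2.contourArea)
    W=at_z('top',k[:,0],.022)[:,:2].astype(np.float32);print('board',d['p'],cv2.minAreaRect(W))
```

```text
2.5 [ 0.44924287 -0.24249231  0.23500084] 2.362404735075438
lid [(0.72, [315.3, 221.6]), (0.7, [226.1, 218.9])]
jar []
lid_edge [(0.94, [406.7, 198.8]), (0.87, [206.2, 205.1]), (0.61, [345.8, 232.3])]
0.86 (403.5, 215.5) 41.0 41.0 [[ 0.47742765 -0.31083054  0.092     ]]
0.73 (319.0000305175781, 221.0) 66.46803283691406 67.88224792480469 [[ 0.4504433 -0.243794   0.092    ]]
0.55 (222.75001525878906, 220.75) 41.719295501708984 41.01219177246094 [[ 0.42503585 -0.16537508  0.092     ]]
board 0.88 ((0.4781523048877716, 0.1543225347995758), (0.21631820499897003, 0.30237194895744324), 12.72244930267334)
```

View pics/w1.png

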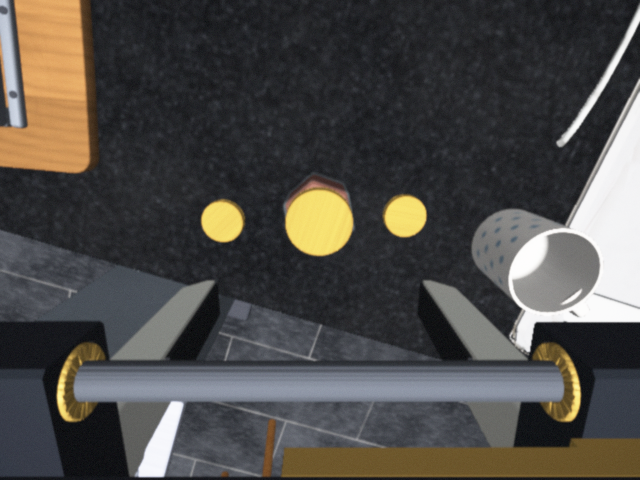

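The wrist view shows the jar's lid at (319,221), 67 px wide. The two smaller loose lids (41 px) are at (223,221) and (404,215). A glass corner points up at (318,177), so the choice is confirmed. Next is the jar yaw and the board pose, using model fits.

Run:
```python
from h import *
s=bot.read_state();im=bot.capture('wrist')
hsv=cv2.cvtColor(im,cv2.COLOR_RGB2HSV)
sub=(slice(165,265),slice(270,370))
m=((hsv[...,1]>70)&(hsv[...,2]>40)).astype(np.uint8);mm=np.zeros_like(m);mm[sub]=m[sub]
sil=bot.silhouettes('jar','wrist');print([(d['p'],d['at'],d['region'].sum()) for d in sil],mm.sum())
sc=bot.capture('scene');ss=bot.silhouettes('jar','scene');print([(d['p'],d['at'],d['region'].sum()) for d in ss])
t=np.linspace(0,2*np.pi,60)
def model(x,y,yaw,cam,st):
    M=np.zeros((480,640),np.uint8)
    a=np.radians(yaw)+np.radians(60)*np.arange(6)
    P=[[x+.036*np.cos(q),y+.036*np.sin(q),z] for q in a for z in (0,.064)]
    L=[[x+.0295*np.cos(q),y+.0295*np.sin(q),z] for q in t for z in (.076,.092)]
    N=[[x+.024*np.cos(q),y+.024*np.sin(q),z] for q in t for z in (.073,.076)]
    S=[[x+.036*np.cos(q),y+.036*np.sin(q),.064] for q in a]+N
    for Q in (P,L,S): cv2.fillConvexPoly(M,cv2.convexHull(np.round(proj(cam,Q,st)*16).astype(np.int32)),1,shift=4)
    return M
def best(mask,cam,st):
    r=[]
    for yaw in np.arange(0,60,2.):
        b=max(((lambda M:(M&mask).sum()/(M|mask).sum())(model(.4504+dx,-.2438+dy,yaw,cam,st)),dx,dy) for dx in (-.004,-.002,0,.002,.004) for dy in (-.004,-.002,0,.002,.004))
        r.append((round(b[0],3),yaw,b[1],b[2]))
    r.sort(reverse=True);return r[:6]
print('color',best(mm,'wrist',s))
for d in sil[:2]:
    k=d['region'].astype(np.uint8)|mm; print('sil',best(k,'wrist',s))
for d in ss[:1]: print('scene',best(d['region'].astype(np.uint8),'scene',None))
o=im[165:265,270:370,::-1]
o=cv2.resize(o,(400,400),interpolation=cv2.INTER_CUBIC);o2=cv2.resize(mm[165:265,270:370]*255,(400,400));cv2.imwrite('pics/jar.png',np.hstack([o,cv2.cvtColor(o2,8)]))
```

```text
[(0.57, [315.5, 183.8], np.int64(778))] 4317
[(0.82, [402.2, 244.3], np.int64(373))]
color [(np.float64(0.906), np.float64(50.0), -0.002, 0), (np.float64(0.904), np.float64(40.0), -0.002, 0), (np.float64(0.903), np.float64(52.0), -0.002, 0), (np.float64(0.903), np.float64(42.0), -0.002, 0), (np.float64(0.903), np.float64(38.0), -0.002, 0), (np.float64(0.902), np.float64(46.0), -0.002, 0)]Traceback (most recent call last):
  File "<stdin>", line 26, in <module>
  File "<stdin>", line 21, in best
  File "<stdin>", line 21, in <genexpr>
  File "<stdin>", line 16, in model
  File "h.py", line 15, in proj
    m=bot.camera_model(cam);P=np.array(P,float).reshape(-1,3)
ValueError: time passes only in moves, steps and waits
```

```bash
sed -i 's/bot.camera_model(/CM(/; 2a from functools import lru_cache\n@lru_cache\ndef CM(n): return bot.camera_model(n)' h.py
cat > fit.py <<'E'
from h import *
t=np.linspace(0,2*np.pi,60)
def model(x,y,yaw,cam,st):
    M=np.zeros((480,640),np.uint8)
    a=np.radians(yaw)+np.radians(60)*np.arange(6)
    P=[[x+.036*np.cos(q),y+.036*np.sin(q),z] for q in a for z in (0,.064)]
    L=[[x+.0295*np.cos(q),y+.0295*np.sin(q),z] for q in t for z in (.076,.092)]
    S=[[x+.036*np.cos(q),y+.036*np.sin(q),.064] for q in a]+[[x+.024*np.cos(q),y+.024*np.sin(q),.075] for q in t]
    for Q in (P,L,S): cv2.fillConvexPoly(M,cv2.convexHull(np.round(proj(cam,Q,st)*16).astype(np.int32)),1,shift=4)
    return M
E
python3 - <<'E'
from fit import *
s=bot.read_state();im=bot.capture('wrist')
sil=bot.silhouettes('jar','wrist');L=bot.silhouettes('lid','wrist')
l=[d for d in L if abs(d['at'][0]-319)<15][0]['region']
k=(sil[0]['region']|l).astype(np.uint8)
k=cv2.morphologyEx(k,cv2.MORPH_CLOSE,np.ones((3,3),np.uint8))
r=[]
for yaw in np.arange(0,60,3.):
    b=max(((lambda M:(M&k).sum()/(M|k).sum())(model(.4504+dx,-.2438+dy,yaw,'wrist',s)),dx,dy) for dx in (-.003,-.0015,0,.0015) for dy in (-.0015,0,.0015))
    r.append((round(float(b[0]),3),float(yaw),b[1],b[2]))
r.sort(reverse=True);print(r)
c=im[160:260,265:375,::-1]
o=cv2.resize(c,None,fx=5,fy=5,interpolation=cv2.INTER_CUBIC).astype(float)
o=np.clip(o*1.7,0,255).astype(np.uint8)
y=np.radians(r[0][1]);
for z in (0,.064):
    p=proj('wrist',[[.4504+r[0][2]+.036*np.cos(y+q*np.pi/3),-.2438+r[0][3]+.036*np.sin(y+q*np.pi/3),z] for q in range(6)],s)
    cv2.polylines(o,[np.round((p-[265,160]+.5)*5).astype(np.int32)],True,(0,255,0))
cv2.imwrite('pics/jar.png',o)
E
```

```text
[(0.941, 27.0, -0.0015, 0), (0.938, 33.0, -0.0015, 0), (0.938, 30.0, -0.0015, 0), (0.935, 36.0, -0.0015, 0), (0.935, 24.0, -0.0015, 0), (0.931, 42.0, -0.0015, 0), (0.931, 39.0, -0.0015, 0), (0.931, 21.0, -0.0015, 0), (0.928, 18.0, -0.0015, 0), (0.925, 15.0, -0.0015, 0), (0.924, 45.0, -0.0015, 0), (0.923, 12.0, -0.0015, 0), (0.918, 9.0, -0.0015, 0), (0.917, 48.0, -0.0015, 0), (0.914, 6.0, -0.0015, 0), (0.913, 51.0, -0.0015, 0), (0.913, 3.0, -0.0015, 0), (0.912, 54.0, -0.0015, 0), (0.911, 0.0, -0.0015, 0), (0.91, 57.0, -0.0015, 0)]
```

View pics/jar.png

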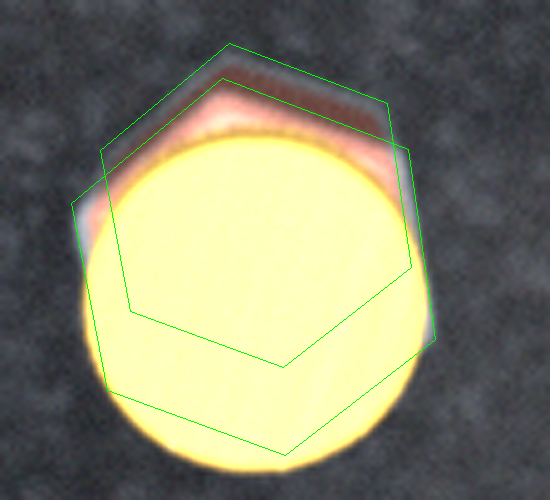

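The fitted hexagon at yaw 27° lies on the glass edges, with its corner at crop (228,45). The jar centre is (0.449,-0.244). I descend and grip the lid with the TCP at z of about 0.091, so the tips stay above the shoulder.

>>> {"method": "drive_tool", "body": {
  "moves": [
    [[0, -0.001, -0.03], 0],
    [[0, 0, -0.03], 0],
    [[0, 0, -0.03], 0],
    [[0, 0, -0.025], 0],
    [[0, 0, -0.015], 0],
    [[0, 0, -0.009], 0],
    [[0, 0, -0.005], 0],
    [[0, 0, 0], 0],
    [[0, 0, 0], 0]
  ]
}}

```text
time_s: 4.32
tcp_pos: [0.449, -0.2464, 0.0912]
tool_rot: [[0.952, 0.306, 0.001], [0.306, -0.952, -0.0], [0.001, 0.001, -1.0]]
ft_force: [0.5, 0.2, -0.3]
gripper_width: 0.0926
gripper_force: 0.0
```

>>> {"method": "drive_tool", "body": {
  "moves": [
    [[0, 0, 0], 0],
    [[0, 0, 0], 0],
    [[0, 0, 0], 0],
    [[0, 0, 0], 0],
    [[0, 0, 0], 0],
    [[0, 0, 0], 0],
    [[0, 0, 0], 0]
  ],
  "grip": 0,
  "newtons": 40
}}

```text
time_s: 5.2
tcp_pos: [0.4487, -0.2462, 0.0906]
tool_rot: [[0.952, 0.306, -0.0], [0.306, -0.952, 0.0], [-0.0, -0.0, -1.0]]
ft_force: [0.3, -0.0, -0.6]
gripper_width: 0.0276
gripper_force: 0.0
```

Run:
```python
from h import *
s=bot.read_state();print(np.round(s['qpos'],1),s['time_s'])
```

```text
[ 24.9  29.8  -3.5 125.    4.   25.2 -54. ] 5.2
```

The width is 27.6 mm with no force, so the lid isn't between the pads. I look before moving further.

Run:
```python
from h import *
s=bot.read_state();im=bot.capture('wrist');sc=bot.capture('scene');s=bot.read_state();print(s['gripper_width'],s['tcp_pos'],np.round(s['torque'],2))
c=cv2.resize(sc[190:290,330:460,::-1],(520,400),interpolation=cv2.INTER_CUBIC)
cv2.imwrite('pics/miss.png',np.hstack([cv2.resize(im[80:480,40:640,::-1],(280,400))*1,c]))
```

```text
0.019577162941737405 [ 0.44870797 -0.24626827  0.09061195] [-0.01  0.02 -0.03]
```

View pics/miss.png

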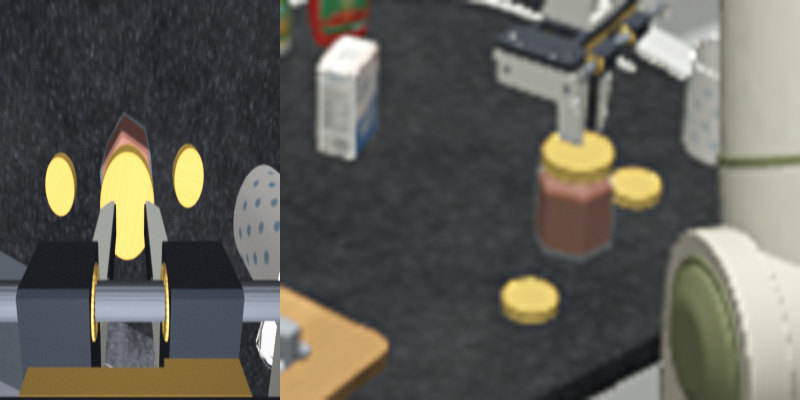

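Run:
```python
from h import *
s=bot.read_state();w=s['gripper_width'];print(w)
R=s['tool_rot'];p=s['tcp_pos']
for z in (-.04,-.02,0,.019): print(z,[proj('wrist',[p+R@np.array([x,y,z])],s)[0].round(0).tolist() for x in(-.0075,.0075) for y in (-.0139,.0139)])
im=bot.capture('wrist');cv2.imwrite('pics/tip.png',cv2.resize(im[180:480,220:420,::-1],(533,600)))
for d in bot.silhouettes('lid','wrist'):
    print(d['p'],d['at']); r=d['region'];ys,xs=np.nonzero(r);print(xs.min(),xs.max(),ys.min(),ys.max(),at_z('wrist',[[(xs.min()+xs.max())/2,ys.min()]],.092,s),at_z('wrist',[[(xs.min()+xs.max())/2,ys.max()]],.092,s))
```

```text
0.019577162941737405
-0.04 [[282.0, 343.0], [350.0, 343.0], [281.0, 310.0], [351.0, 310.0]]
-0.02 [[286.0, 320.0], [347.0, 320.0], [285.0, 290.0], [347.0, 290.0]]
0 [[289.0, 301.0], [344.0, 301.0], [288.0, 274.0], [344.0, 274.0]]
0.019 [[291.0, 287.0], [342.0, 287.0], [291.0, 261.0], [342.0, 261.0]]
0.85 [170.1, 264.8]
137 204 232 295 [[ 0.45528394 -0.17095119  0.092     ]] [[ 0.42313084 -0.17769959  0.092     ]]
0.81 [441.2, 254.7]
410 475 224 287 [[ 0.49875219 -0.29322888  0.092     ]] [[ 0.46887909 -0.3058307   0.092     ]]
0.8 [315.1, 271.9]
255 370 224 339 [[ 0.47982391 -0.2343886   0.092     ]] [[ 0.4213113  -0.25295136  0.092     ]]
```

View pics/tip.png

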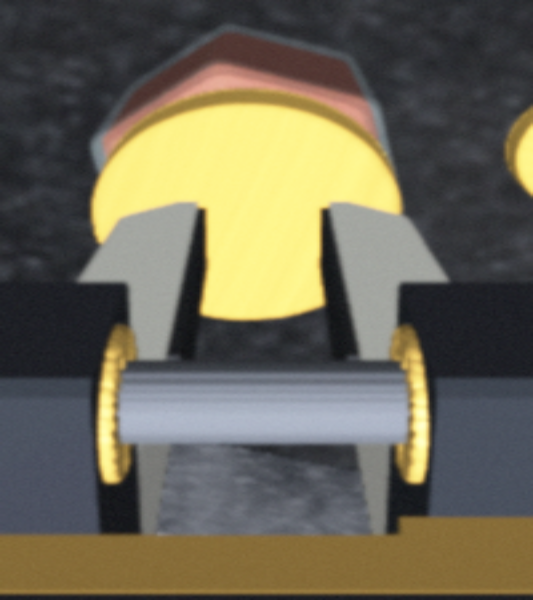

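Run:
```python
from h import *
s=bot.read_state();print(s['gripper_width'],s['tcp_pos'],s['time_s'])
for z in (.072,.092,.107,.125,.15): print(z,proj('scene',[[.4487,-.2463,z]]),proj('top',[[.4487,-.2463,z]]))
```

```text
0.01145798783771825 [ 0.44869877 -0.24626922  0.09062272] 5.4
0.072 [[403.7976726  231.36471079]] [[385.81792464 281.69443426]]
0.092 [[404.17813834 226.38148629]] [[386.79611617 280.77213702]]
0.107 [[404.4662126  222.60837749]] [[387.54478131 280.06625092]]
0.125 [[404.81502957 218.03967897]] [[388.4607078  279.20266087]]
0.15 [[405.30524896 211.61893476]] [[389.76565416 277.97227971]]
```

The fingers closed just above the lid. In both the wrist and scene views the tips sit about at TCP height, not 19 mm ahead of it, so the grip depth has to be set from what is seen. I open, go down 25 mm (safe either way, as the opening of 93 mm exceeds the jar's 72 mm) and look again.

>>> {"method": "drive_tool", "body": {
  "moves": [
    [[0, 0, 0.01], 0],
    [[0, 0, 0], 0],
    [[0, 0, 0], 0],
    [[0, 0, 0], 0],
    [[0, 0, 0], 0],
    [[0, 0, 0], 0],
    [[0, 0, 0], 0],
    [[0, 0, 0], 0],
    [[0, 0.001, -0.01], 0],
    [[0, 0.001, -0.01], 0],
    [[0, 0, -0.008], 0],
    [[0, 0, 0], 0]
  ],
  "grip": 1
}}

```text
time_s: 6.9
tcp_pos: [0.4483, -0.244, 0.0717]
tool_rot: [[0.952, 0.306, -0.002], [0.306, -0.952, 0.001], [-0.001, -0.001, -1.0]]
ft_force: [1.2, 0.2, 0.1]
gripper_width: 0.0928
gripper_force: 0.0
```

Run:
```python
from h import *
s=bot.read_state();im=bot.capture('wrist');sc=bot.capture('scene')
print(s['tcp_pos'],s['gripper_width'])
a=cv2.resize(im[200:400,160:480,::-1],(480,300),interpolation=cv2.INTER_CUBIC)
c=cv2.resize(sc[195:270,365:440,::-1],(300,300),interpolation=cv2.INTER_CUBIC)
cv2.imwrite('pics/g2.png',np.hstack([a,c]))
```

```text
[ 0.44828611 -0.24400813  0.07170429] 0.09283863680381697
```

View pics/g2.png

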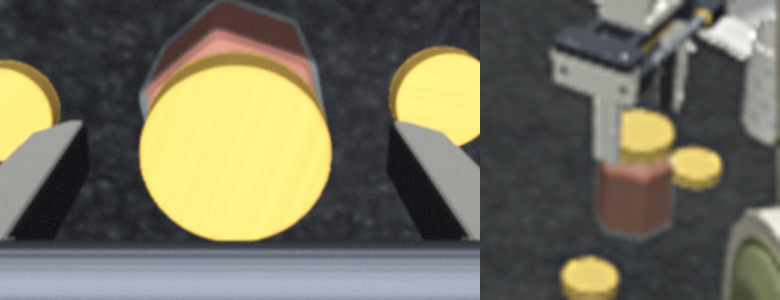

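The wrist crop shows the lid centred between the open fingers. In the scene crop the near fingertip reaches about the lid's lower rim. I go 4 mm lower and close.

>>> {"method": "drive_tool", "body": {
  "moves": [
    [[0.001, 0, -0.004], 0],
    [[0, 0, 0], 0],
    [[0, 0, 0], 0],
    [[0, 0, 0], 0],
    [[0, 0, 0], 0],
    [[0, 0, 0], 0],
    [[0, 0, 0], 0],
    [[0, 0, 0], 0]
  ],
  "grip": 0,
  "newtons": 40
}}

```text
time_s: 8.0
tcp_pos: [0.4496, -0.244, 0.0687]
tool_rot: [[0.952, 0.306, -0.0], [0.306, -0.952, 0.0], [-0.0, -0.0, -1.0]]
ft_force: [-0.3, 3.7, 3.8]
gripper_width: 0.0574
gripper_force: 40.0
```

Run:
```python
from h import *
for z in (.065,.07,.075,.08,.085,.09): print(z,proj('scene',[[.434,-.2,z]]).round(1))
s=bot.read_state();print(s['tcp_pos'],s['gripper_width'],s['gripper_force'],np.round(s['qpos'],1))
```

```text
0.065 [[396.5 239.8]]
0.07 [[396.6 238.5]]
0.075 [[396.7 237.3]]
0.08 [[396.8 236. ]]
0.085 [[396.9 234.8]]
0.09 [[397.  233.5]]
[ 0.44961609 -0.24401526  0.06866194] 0.057430257364596664 40.01454751389247 [ 24.3  32.   -3.1 125.9   4.3  22.2 -54.5]
```

The lid is gripped (57 mm, 40 N), with the tips about 12 mm over its side. I lift and carry towards the board.

>>> {"method": "drive_tool", "body": {
  "moves": [
    [[0, 0, 0.01], 0],
    [[0, 0, 0.03], 0],
    [[0, 0, 0.04], 0],
    [[0, 0.02, 0.03], 0],
    [[0, 0.04, 0.02], -0.05],
    [[0, 0.04, 0.02], -0.05],
    [[0, 0.04, 0], -0.05],
    [[0, 0.04, 0], -0.05],
    [[0, 0.04, 0], -0.05],
    [[0, 0.02, 0], 0],
    [[0, 0, 0], 0],
    [[0, 0, 0], 0]
  ]
}}

```text
time_s: 9.5
tcp_pos: [0.4496, -0.0052, 0.2187]
tool_rot: [[0.998, 0.06, -0.0], [0.06, -0.998, -0.001], [-0.0, 0.001, -1.0]]
ft_force: [0.4, -0.5, -4.6]
gripper_width: 0.058
gripper_force: 40.0
```

Run:
```python
from h import *
s=bot.read_state();im=bot.capture('wrist');print(s['tcp_pos'],s['gripper_width'],np.round(s['qpos'],1))
cv2.imwrite('pics/b1.png',im[:,:,::-1])
for t in ('board','clamp_seat','jaw_grip'):
    for d in bot.place_of(t,'wrist'): print(t,round(d['p'],2),d['at'],at_z('wrist',[d['at']],{'board':0,'clamp_seat':.022,'jaw_grip':.072}[t],s))
for d in bot.silhouettes('board','wrist')[:1]:
    k=max(cv2.findContours(d['region'].astype(np.uint8),0,2)[0],key=cv2.contourArea)
    print(d['p'],cv2.boundingRect(k));W=at_z('wrist',k[:,0],.022,s)[:,:2].astype(np.float32);print(cv2.minAreaRect(W))
```

```text
[ 0.4495561  -0.00522426  0.21871558] 0.05802760122755351 [ -2.8  14.5  -4.7 125.2   1.9  40.3 -95.3]
board 0.93 [160.4, 166.1] [[0.48007457 0.15635019 0.        ]]
clamp_seat 0.97 [182.3, 169.0] [[0.4811514  0.12679147 0.022     ]]
jaw_grip 0.89 [57.6, 188.2] [[0.46468662 0.21562226 0.072     ]]
0.69 (0, 27, 317, 264)
((0.47809040546417236, 0.15300306677818298), (0.21000854671001434, 0.2996748983860016), 12.820548057556152)
```

View pics/b1.png

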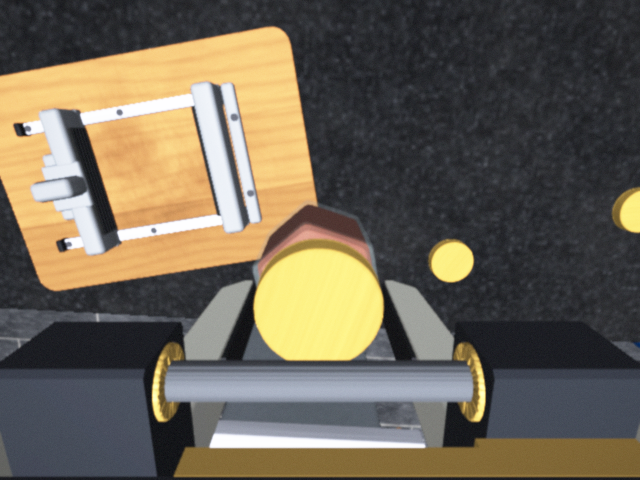

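The wrist view shows the whole board, with the fixed jaw near (225,160), the movable jaw near (75,180), and the held jar at (318,303) with a glass corner at (308,207). The board fit comes out at 210 x 300 mm, matching the given size, centred at (0.478,0.153) with yaw 12.8°. Next I check the held jar's yaw against it.

Run:
```python
from h import *
s=bot.read_state();x,y=.4494,-.005
b=.15
for yaw in (9,11,13,15,17):
    a=np.radians(yaw)+np.pi/3*np.arange(6)
    p=proj('wrist',[[x+.036*np.cos(q),y+.036*np.sin(q),b] for q in a],s);p2=proj('wrist',[[x+.036*np.cos(q),y+.036*np.sin(q),b+.064] for q in a],s)
    print(yaw,p[:2].round(0).tolist(),p[5].round(0),p2[:2].round(0).tolist(),p2[5].round(0))
im=cv2.imread('pics/b1.png')[190:320,230:400];im=np.clip(im*1.6,0,255).astype(np.uint8)
o=cv2.resize(im,None,fx=4,fy=4,interpolation=cv2.INTER_CUBIC)
a=np.radians(12.8)+np.pi/3*np.arange(6)
for z in (b,b+.064): cv2.polylines(o,[np.round((proj('wrist',[[x+.036*np.cos(q),y+.036*np.sin(q),z] for q in a],s)-[230,190]+.5)*4).astype(np.int32)],True,(0,255,0))
cv2.imwrite('pics/yaw.png',o)
```

```text
9 [[312.0, 195.0], [267.0, 227.0]] [361. 218.] [[309.0, 217.0], [252.0, 258.0]] [375. 246.]
11 [[310.0, 195.0], [267.0, 228.0]] [360. 216.] [[307.0, 217.0], [251.0, 260.0]] [374. 244.]
13 [[308.0, 196.0], [266.0, 230.0]] [359. 215.] [[304.0, 218.0], [250.0, 262.0]] [372. 242.]
15 [[306.0, 196.0], [266.0, 232.0]] [358. 213.] [[302.0, 218.0], [249.0, 264.0]] [371. 240.]
17 [[304.0, 196.0], [265.0, 233.0]] [357. 212.] [[299.0, 219.0], [248.0, 266.0]] [369. 239.]
```

View pics/yaw.png

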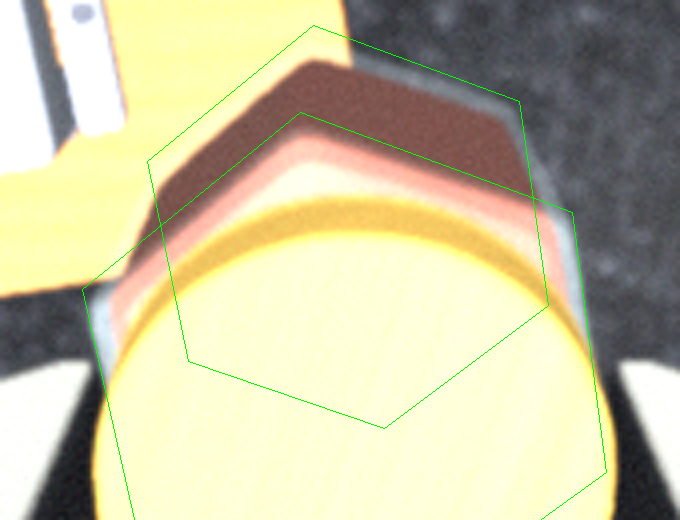

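>>> {"method": "drive_tool", "body": {
  "moves": [
    [[0.003, 0.013, 0], 0],
    [[0.007, 0.027, 0], 0],
    [[0.007, 0.027, 0], 0],
    [[0.007, 0.027, 0], 0],
    [[0.006, 0.025, 0], 0],
    [[0.004, 0.015, 0], 0],
    [[0, 0, 0], 0],
    [[0, 0, 0], 0]
  ]
}}

```text
time_s: 10.75
tcp_pos: [0.4833, 0.1287, 0.2184]
tool_rot: [[0.998, 0.06, -0.001], [0.06, -0.998, -0.001], [-0.001, 0.001, -1.0]]
ft_force: [0.4, 0.2, -4.9]
gripper_width: 0.0579
gripper_force: 40.0
```

The slopes of the drawn hexagon match the glass edges, so yaw 12.8° is right. I lower the jar into the clamp.

>>> {"method": "drive_tool", "body": {
  "moves": [
    [[0, 0, -0.02], 0],
    [[0, 0, -0.03], 0],
    [[0, 0, -0.03], 0],
    [[0, 0, -0.02], 0],
    [[0, 0, -0.012], 0],
    [[0, 0, -0.008], 0],
    [[0, 0, -0.004], 0],
    [[0, 0, -0.002], 0],
    [[0, 0, -0.001], 0],
    [[0, 0, 0], 0]
  ]
}}

```text
time_s: 12.0
tcp_pos: [0.4838, 0.1298, 0.0919]
tool_rot: [[0.998, 0.061, 0.0], [0.061, -0.998, 0.0], [0.0, -0.0, -1.0]]
ft_force: [-0.3, 0.2, -4.7]
gripper_width: 0.0585
gripper_force: 40.0
```

>>> {"method": "drive_tool", "body": {
  "moves": [
    [[0, 0, -0.001], 0],
    [[0, 0, -0.0005], 0],
    [[0, 0, 0], 0]
  ]
}}

```text
time_s: 12.38
tcp_pos: [0.4841, 0.1301, 0.0907]
tool_rot: [[0.998, 0.061, 0.001], [0.061, -0.998, 0.0], [0.001, -0.0, -1.0]]
ft_force: [-0.9, 0.3, 4.2]
gripper_width: 0.0581
gripper_force: 40.0
```

It has touched down. I release, rise, turn the tool to the board's x axis and go over the jaw grip.

>>> {"method": "drive_tool", "body": {
  "moves": [
    [[0, 0, 0], 0],
    [[0, 0, 0], 0],
    [[0, 0, 0], 0],
    [[0, 0, 0.01], 0],
    [[0, 0, 0.03], 0.0],
    [[0, 0, 0.03], 0.18],
    [[0, 0, 0.02], 0.18],
    [[0, 0.01, 0], 0.18],
    [[-0.004, 0.015, 0], 0.18],
    [[-0.004, 0.02, 0], 0.18],
    [[-0.004, 0.02, 0], 0.18],
    [[-0.004, 0.02, 0], 0.18]
  ],
  "grip": 1
}}

```text
time_s: 13.88
tcp_pos: [0.4677, 0.2151, 0.1808]
tool_rot: [[0.242, 0.97, 0.001], [0.97, -0.242, -0.0], [-0.0, 0.001, -1.0]]
ft_force: [0.3, -0.0, 0.5]
gripper_width: 0.0929
gripper_force: 0.0
```

>>> {"method": "drive_tool", "body": {
  "moves": [
    [[-0.003, 0.001, 0], 0.18],
    [[0, 0, 0], 0.18],
    [[0, 0, 0], 0.11],
    [[0, 0, 0], 0],
    [[0, 0, 0], 0]
  ]
}}

```text
time_s: 14.5
tcp_pos: [0.4648, 0.2155, 0.1804]
tool_rot: [[-0.216, 0.976, 0.0], [0.976, 0.216, -0.0], [-0.0, 0.0, -1.0]]
ft_force: [0.6, 0.9, 0.5]
gripper_width: 0.0929
gripper_force: 0.0
```

Run:
```python
from h import *
s=bot.read_state();im=bot.capture('wrist');bot_t=bot.capture('top');print(s['tcp_pos'],np.round(s['qpos'],1),np.degrees(np.arctan2(s['tool_rot'][1,0],s['tool_rot'][0,0])))
cv2.imwrite('pics/j1.png',np.hstack([im[:,:,::-1][:, 100:540],cv2.resize(bot_t[210:310,180:300,::-1],(360,480)) ]))
for t in ('jaw_grip','lid'):
  for c in('wrist','top'):
    for d in bot.place_of(t,c): print(c,t,round(d['p'],2),d['at'],at_z(c,[d['at']],{'lid':.098,'jaw_grip':.072}[t],s))
```

```text
[0.46481628 0.21554615 0.18040947] [ -5.6  25.1 -34.9 119.2  21.3  41.8 -41.7] 102.447865780255
wrist jaw_grip 0.64 [315.5, 230.0] [[0.46342206 0.21532557 0.072     ]]
wrist lid 0.85 [315.6, 349.8] [[0.48259479 0.12911236 0.098     ]]
top lid 0.54 [413.6, 280.6] [[ 0.45403959 -0.3180661   0.098     ]]
top lid 0.5 [348.1, 297.6] [[ 0.39413311 -0.14377157  0.098     ]]
```

View pics/j1.png

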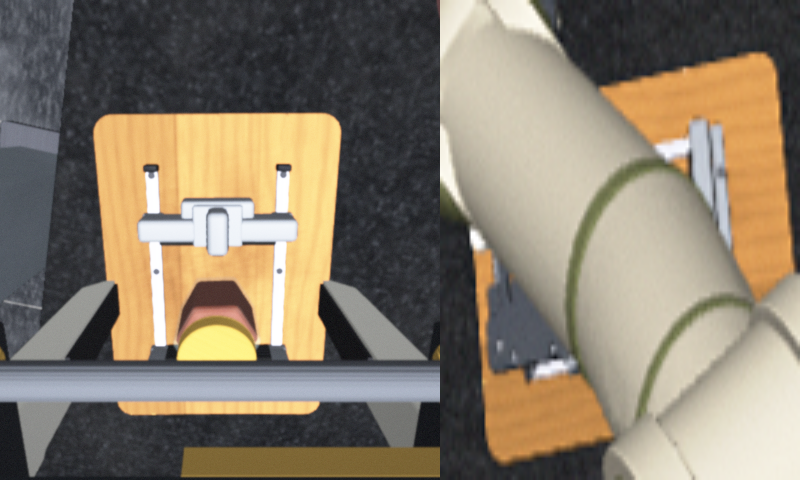

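The picture shows the jar upright with a flat facing the movable jaw, and the grip at (217,230) between the fingers. That uses up the viewing budget, so from here I work on numbers only. I descend and grip the jaw.

>>> {"method": "drive_tool", "body": {
  "moves": [
    [[-0.001, 0, -0.03], 0],
    [[0, 0, -0.03], 0],
    [[0, 0, -0.025], 0],
    [[0, 0, -0.02], 0],
    [[0, 0, -0.01], 0],
    [[0, 0, -0.006], 0],
    [[0, 0, 0], 0]
  ]
}}

```text
time_s: 15.68
tcp_pos: [0.4638, 0.2158, 0.0592]
tool_rot: [[-0.218, 0.976, 0.0], [0.976, 0.218, -0.0], [-0.0, 0.0, -1.0]]
ft_force: [-0.2, -0.8, -0.1]
gripper_width: 0.0929
gripper_force: 0.0
```

>>> {"method": "drive_tool", "body": {
  "moves": [
    [[0, 0, 0], 0],
    [[0, 0, 0], 0],
    [[0, 0, 0], 0],
    [[0, 0, 0], 0],
    [[0, 0, 0], 0],
    [[0, 0, 0], 0],
    [[0, 0, 0], 0],
    [[0, 0, 0], 0],
    [[0, 0, 0], 0]
  ],
  "grip": 0,
  "newtons": 40
}}

```text
time_s: 16.8
tcp_pos: [0.4638, 0.2158, 0.0591]
tool_rot: [[-0.218, 0.976, 0.0], [0.976, 0.218, 0.0], [0.0, 0.0, -1.0]]
ft_force: [0.2, 1.1, -0.9]
gripper_width: 0.0153
gripper_force: 40.0
```

>>> {"method": "drive_tool", "body": {
  "moves": [
    [[0.001, -0.004, 0], 0],
    [[0.001, -0.006, 0], 0],
    [[0.002, -0.007, 0], 0],
    [[0.002, -0.007, 0], 0],
    [[0.001, -0.006, 0], 0],
    [[0.001, -0.004, 0], 0],
    [[0.001, -0.003, 0], 0],
    [[0, 0, 0], 0]
  ]
}}

```text
time_s: 17.8
tcp_pos: [0.4716, 0.1815, 0.0591]
tool_rot: [[-0.221, 0.975, -0.001], [0.975, 0.221, 0.004], [0.004, 0.0, -1.0]]
ft_force: [-4.2, 7.4, -0.2]
gripper_width: 0.0154
gripper_force: 40.0
```

>>> {"method": "drive_tool", "body": {
  "moves": [
    [[0.001, -0.003, 0], 0],
    [[0, -0.003, 0], 0],
    [[0.0005, -0.002, 0], 0],
    [[0, 0, 0], 0]
  ]
}}

```text
time_s: 18.3
tcp_pos: [0.4732, 0.175, 0.0591]
tool_rot: [[-0.222, 0.975, -0.0], [0.975, 0.222, 0.006], [0.006, 0.001, -1.0]]
ft_force: [-5.6, 12.8, -3.2]
gripper_width: 0.0152
gripper_force: 40.0
```

>>> {"method": "drive_tool", "body": {
  "moves": [
    [[0.0005, -0.002, 0], 0],
    [[0.0005, -0.002, 0], 0],
    [[0, 0, 0], 0]
  ]
}}

```text
time_s: 18.68
tcp_pos: [0.4734, 0.1742, 0.0592]
tool_rot: [[-0.224, 0.975, -0.0], [0.975, 0.224, 0.01], [0.01, 0.002, -1.0]]
ft_force: [-10.4, 22.7, -5.4]
gripper_width: 0.0156
gripper_force: 40.0
```

>>> {"method": "drive_tool", "body": {
  "moves": [
    [[0.0005, -0.002, 0], 0],
    [[0.0005, -0.002, 0], 0],
    [[0, 0, 0], 0]
  ]
}}

```text
time_s: 19.05
tcp_pos: [0.4735, 0.1741, 0.0592]
tool_rot: [[-0.227, 0.974, -0.001], [0.974, 0.227, 0.016], [0.015, 0.003, -1.0]]
ft_force: [-14.8, 33.4, -7.5]
gripper_width: 0.0159
gripper_force: 40.0
```

Run:
```python
from h import *
s=bot.read_state();print(s['tcp_pos'],s['ft_force'])
for c in('scene','wrist'):
  bot.capture(c)
  for t,z in(('jaw_grip',.072),('jar',.022),('lid',.098),('clamp_seat',.022),('board',0)):
    for d in bot.place_of(t,c)[:3]:
      w=at_z(c,[d['at']],z,s)[0];u=w[:2]-[.478,.153];a=np.radians(12.8)
      print(c,t,round(d['p'],2),w.round(4),'board',np.round([u@[np.cos(a),np.sin(a)],u@[-np.sin(a),np.cos(a)]],4))
```

```text
[0.47351001 0.17405212 0.05921071] [-14.75164998  33.37593503  -7.47109949]
scene jaw_grip 0.64 [0.4703 0.1723 0.072 ] board [-0.0033  0.0205]
scene jaw_grip 0.27 [0.384  0.4695 0.072 ] board [-0.0215  0.3294]
scene jar 0.46 [0.4793 0.1323 0.022 ] board [-0.0034 -0.0205]
scene jar 0.18 [0.5857 0.0349 0.022 ] board [ 0.0789 -0.139 ]
scene lid 0.58 [ 0.2994 -0.0522  0.098 ] board [-0.2197 -0.1605]
scene lid 0.5 [0.4644 0.1405 0.098 ] board [-0.016  -0.0092]
scene lid 0.49 [ 0.3686 -0.2284  0.098 ] board [-0.1911 -0.3477]
scene clamp_seat 0.66 [0.4889 0.1214 0.022 ] board [ 0.0036 -0.0332]
scene board 0.6 [0.5016 0.1312 0.    ] board [ 0.0182 -0.0265]
wrist jaw_grip 0.88 [0.474  0.1738 0.072 ] board [0.0007 0.0212]
wrist jar 0.63 [0.4833 0.1264 0.022 ] board [-0.0007 -0.0272]
wrist lid 0.72 [0.4831 0.1251 0.098 ] board [-0.0012 -0.0283]
wrist board 0.73 [ 0.4769  0.1555 -0.    ] board [-0.0005  0.0027]
```

The jaw has stopped hard (about 36 N). The grip is 2 cm +y of the board centre and the jar axis is at -29 mm in board y, so it is clamped. I relax the push, then release and rise.

>>> {"method": "drive_tool", "body": {
  "moves": [
    [[-0.0005, 0.003, 0], 0],
    [[-0.001, 0.003, 0], 0],
    [[0, 0, 0], 0]
  ]
}}

```text
time_s: 20.02
tcp_pos: [0.4734, 0.1742, 0.0592]
tool_rot: [[-0.223, 0.975, -0.0], [0.975, 0.223, 0.007], [0.007, 0.001, -1.0]]
ft_force: [-7.6, 15.6, -3.2]
gripper_width: 0.0153
gripper_force: 40.0
```

>>> {"method": "drive_tool", "body": {
  "moves": [
    [[0, 0, 0], 0],
    [[0, 0, 0], 0],
    [[0, 0, 0], 0],
    [[0, 0, 0], 0],
    [[0, 0, 0], 0],
    [[0, 0, 0], 0],
    [[0, 0, 0], 0],
    [[0, 0, 0], 0],
    [[0, 0, 0.02], 0],
    [[0, 0, 0.04], 0],
    [[0, 0, 0.04], 0],
    [[0, 0, 0.02], 0]
  ],
  "grip": 1
}}

```text
time_s: 21.52
tcp_pos: [0.4751, 0.169, 0.1811]
tool_rot: [[-0.218, 0.976, 0.002], [0.976, 0.218, 0.001], [0.0, 0.002, -1.0]]
ft_force: [0.1, 1.1, -0.3]
gripper_width: 0.0933
gripper_force: 0.0
```

>>> {"method": "drive_tool", "body": {
  "moves": [
    [[0.003, -0.015, 0], 0],
    [[0.003, -0.015, 0], 0],
    [[0.003, -0.015, 0], 0],
    [[0, 0, 0], 0],
    [[0, 0, 0], 0]
  ]
}}

```text
time_s: 22.15
tcp_pos: [0.4836, 0.1239, 0.1788]
tool_rot: [[-0.218, 0.976, -0.001], [0.976, 0.218, 0.0], [0.0, -0.001, -1.0]]
ft_force: [-0.3, -0.5, 0.2]
gripper_width: 0.0932
gripper_force: 0.0
```

Run:
```python
from h import *
s=bot.read_state();print(s['tcp_pos'],s['ft_force'],np.round(s['qpos'],1),s['gripper_width'])
c='wrist';bot.capture(c)
for t,z in(('jaw_grip',.072),('jar',.022),('lid',.098),('board',0)):
    for d in bot.place_of(t,c)[:2]: print(t,round(d['p'],2),d['at'],at_z(c,[d['at']],z,s)[0].round(4))
for d in bot.silhouettes('lid',c):
    ys,xs=np.nonzero(d['region']);q,(a,b),_=cv2.minAreaRect(np.c_[xs,ys].astype(np.float32));print(d['p'],q,a,b,at_z(c,[q],.114,s))
```

```text
[0.48360539 0.12385303 0.17877141] [-0.34254001 -0.53188232  0.23751324] [  6.   24.6 -36.3 120.7  21.9  41.1 -32. ] 0.09323449505166198
jar 0.48 [294.5, 275.8] [0.4749 0.0641 0.022 ]
lid 0.95 [318.1, 237.7] [0.4837 0.1257 0.098 ]
lid 0.92 [190.3, 428.5] [ 0.4174 -0.0548  0.098 ]
board 0.76 [316.6, 175.8] [0.4753 0.1562 0.    ]
0.88 (317.38433837890625, 240.12986755371094) 87.57353973388672 87.87181091308594 [[0.48268904 0.12839127 0.114     ]]
0.71 (189.15000915527344, 434.0500183105469) 40.160919189453125 39.84469223022461 [[ 0.42031792 -0.04464182  0.114     ]]
0.29 (319.5, 167.5) 335.0 269.0 [[0.47367549 0.17480614 0.114     ]]
```

>>> {"method": "drive_tool", "body": {
  "moves": [
    [[0, 0.003, -0.02], 0],
    [[-0.001, 0, -0.025], 0],
    [[0, 0, -0.02], 0],
    [[0, 0, -0.014], 0],
    [[0, 0, -0.008], 0],
    [[0, 0, 0], 0],
    [[0, 0, 0], 0]
  ]
}}

```text
time_s: 23.32
tcp_pos: [0.483, 0.1269, 0.0926]
tool_rot: [[-0.218, 0.976, 0.001], [0.976, 0.218, 0.0], [-0.0, 0.001, -1.0]]
ft_force: [1.2, 0.2, 0.5]
gripper_width: 0.0931
gripper_force: 0.0
```

>>> {"method": "drive_tool", "body": {
  "moves": [
    [[0, 0, 0], 0],
    [[0, 0, 0], 0],
    [[0, 0, 0], 0],
    [[0, 0, 0], 0],
    [[0, 0, 0], 0],
    [[0, 0, 0], 0],
    [[0, 0, 0], 0]
  ],
  "grip": 0,
  "newtons": 48
}}

```text
time_s: 24.2
tcp_pos: [0.4826, 0.1267, 0.0922]
tool_rot: [[-0.218, 0.976, -0.0], [0.976, 0.218, -0.0], [-0.0, -0.0, -1.0]]
ft_force: [-0.9, -0.2, 3.4]
gripper_width: 0.0579
gripper_force: 48.0
```

>>> {"method": "drive_tool", "body": {
  "moves": [
    [[0, 0, 0], 0.05],
    [[0, 0, 0.0003], 0.1],
    [[0, 0, 0.0003], 0.1],
    [[0, 0, 0.0003], 0.1],
    [[0, 0, 0], 0]
  ]
}}

```text
time_s: 24.82
tcp_pos: [0.4831, 0.1271, 0.0931]
tool_rot: [[-0.541, 0.841, 0.001], [0.841, 0.541, 0.001], [0.0, 0.001, -1.0]]
ft_force: [1.4, 0.5, 2.5]
gripper_width: 0.0575
gripper_force: 48.0
```

Run:
```python
from h import *
s=bot.read_state();print(s['tcp_pos'],s['ft_force'],s['torque'],np.round(s['qpos'],1),s['gripper_width'],np.degrees(np.arctan2(s['tool_rot'][1,0],s['tool_rot'][0,0])))
```

```text
[0.48314698 0.1270693  0.09311198] [1.4141579  0.50762251 2.5195528 ] [ 0.06431138 -0.07625844  0.1032593 ] [  3.6  32.7 -35.2 125.1  35.6  32.3 -25.5] 0.057510927020899424 122.7321199785495
```

>>> {"method": "drive_tool", "body": {
  "moves": [
    [[0, 0, 0.0003], 0.1],
    [[0, 0, 0.0003], 0.1],
    [[0, 0, 0.0003], 0.1],
    [[0, 0, 0.0003], 0.1]
  ]
}}

```text
time_s: 25.32
tcp_pos: [0.4826, 0.1267, 0.094]
tool_rot: [[-0.826, 0.564, -0.0], [0.564, 0.826, -0.0], [0.0, -0.0, -1.0]]
ft_force: [0.3, -0.2, -0.7]
gripper_width: 0.0579
gripper_force: 48.0
```

Run:
```python
from h import *
s=bot.read_state();print(s['torque'])
```

```text
[-0.03126806 -0.07792974 -0.00848306]
```

>>> {"method": "drive_tool", "body": {
  "moves": [
    [[0, 0, 0.0003], 0.1],
    [[0, 0, 0.0002], 0.1],
    [[0, 0, 0.0003], 0.1],
    [[0, 0, 0.0003], 0.1],
    [[0, 0, 0.0002], 0.1],
    [[0, 0, 0], 0.06],
    [[0, 0, 0], 0],
    [[0, 0, 0], 0]
  ]
}}

```text
time_s: 26.32
tcp_pos: [0.4826, 0.1267, 0.0954]
tool_rot: [[-0.999, 0.043, -0.0], [0.043, 0.999, -0.0], [0.0, -0.0, -1.0]]
ft_force: [0.5, 0.5, -0.4]
gripper_width: 0.0579
gripper_force: 48.0
```

Run:
```python
from h import *
s=bot.read_state();print(s['tcp_pos'],s['ft_force'],s['torque'],np.round(s['qpos'],1),np.degrees(np.arctan2(s['tool_rot'][1,0],s['tool_rot'][0,0])))
bot.capture('wrist')
for t,z in(('lid_edge',.109),('jaw_grip',.072),('lid',.101),('board',0)):
    for d in bot.place_of(t,'wrist')[:2]: print(t,round(d['p'],2),d['at'],at_z('wrist',[d['at']],z,s)[0].round(4))
```

```text
[0.48263673 0.12667316 0.09539173] [ 0.47293959  0.52721445 -0.43092019] [-0.00637567 -0.13107982  0.03966816] [ 13.2  36.9 -50.3 124.5  46.2  39.7  18.1] 177.556337443748
lid_edge 0.75 [289.5, 345.4] [0.508 0.111 0.109]
jaw_grip 0.8 [403.9, 248.7] [0.473  0.1736 0.072 ]
lid 0.86 [318.0, 288.5] [0.4822 0.1259 0.101 ]
board 0.64 [356.3, 227.0] [0.4779 0.154  0.    ]
```

The lid has turned 75° at low torque, and the lid_edge estimate fits jar yaw + 75°. I lift gently and watch the force.

>>> {"method": "drive_tool", "body": {
  "moves": [
    [[0, 0, 0.001], 0],
    [[0, 0, 0.002], 0],
    [[0, 0, 0.002], 0],
    [[0, 0, 0], 0]
  ]
}}

```text
time_s: 27.08
tcp_pos: [0.4828, 0.1268, 0.1007]
tool_rot: [[-0.999, 0.041, 0.0], [0.041, 0.999, 0.0], [-0.0, 0.0, -1.0]]
ft_force: [-0.2, 0.6, -0.3]
gripper_width: 0.0577
gripper_force: 48.0
```

The lid is free, carrying only its own weight. I lift it to about 2 cm over the mouth.

>>> {"method": "drive_tool", "body": {
  "moves": [
    [[0, 0, 0.003], 0],
    [[0, 0, 0.006], 0],
    [[0, 0, 0.007], 0],
    [[0, 0, 0.005], 0],
    [[0, 0, 0.002], 0],
    [[0, 0, 0], 0],
    [[0, 0, 0], 0],
    [[0, 0, 0], 0]
  ]
}}

```text
time_s: 28.08
tcp_pos: [0.4826, 0.1267, 0.1234]
tool_rot: [[-0.999, 0.041, -0.0], [0.041, 0.999, -0.0], [0.0, -0.0, -1.0]]
ft_force: [0.4, -0.6, -0.8]
gripper_width: 0.0578
gripper_force: 48.0
```

Run:
```python
from h import *
s=bot.read_state();print(s['tcp_pos'],s['ft_force'],s['gripper_force'],np.abs(s['joint_vel']).max())
for c in('wrist','scene'):
  bot.capture(c)
  for t,z in(('jaw_grip',.072),('jar',.022),('lid',.130),('board',0),('mug',0),('carton',0),('teaspoon',0)):
    for d in bot.place_of(t,c)[:2]:
        print(c,t,round(d['p'],2),np.round(d['at'],0),at_z(c,[d['at']],z,s)[0].round(4))
```

```text
[0.48260267 0.12670116 0.12335151] [ 0.42707317 -0.64121985 -0.75844456] 47.999667478725314 0.05327459150405401
wrist jaw_grip 0.66 [393. 236.] [0.4735 0.173  0.072 ]
wrist jar 0.81 [319. 234.] [0.4834 0.1264 0.022 ]
wrist lid 0.67 [316. 293.] [0.4841 0.1248 0.13  ]
wrist board 0.65 [353. 218.] [0.4778 0.1543 0.    ]
scene jaw_grip 0.67 [299. 274.] [0.4712 0.1686 0.072 ]
scene jar 0.87 [311. 281.] [0.4758 0.1212 0.022 ]
scene lid 0.6 [306. 254.] [0.4775 0.1383 0.13  ]
scene lid 0.58 [395. 265.] [ 0.2726 -0.0379  0.13  ]
scene board 0.78 [302. 285.] [0.4995 0.1401 0.    ]
scene mug 0.4 [445. 224.] [ 0.4713 -0.4775  0.    ]
scene carton 0.97 [347. 226.] [ 0.6786 -0.1858  0.    ]
scene teaspoon 0.58 [227. 334.] [0.4458 0.4418 0.    ]
```

```bash
python3 -c "
from cell import bot
print(bot.close_job())"
```

```text
the job is handed in; nothing more can be done
None
```

I handed the job in at about 28 s: the jar stands clamped by its flats, and the lid, turned about 75°, is held level about 2 cm over its mouth; the hand-in gave no verdict.

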